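# Pin back the belt tensioner of a sample-tube track

## Robot

A 6-joint arm with a two-finger parallel gripper is mounted at the origin on the work surface. World frame = base frame: x ahead of the robot, y to its left, z up, the work surface at z = 0. Lengths are in m, angles in rad, forces in N, time in s.
With the tool pointing down it reaches from about 0.325 to 0.875 m from the base axis. Payload 4.4 kg.
Tool frame: the origin (TCP) lies on the centre line of the jaws, within the pads' length; the fingertips stand 8 mm ahead of it and the grasp point (between the pads) lies 11 mm behind it; y points along the fingers, x is the direction in which the jaws open and shut, and the axes are right-handed (so a half turn about y gives the same grasp; the last joint's range is limited). The gripper opens to 85 mm and grips with 20 to 120 N. Pads are 22 mm wide; open, the fingers measure 114 mm over their backs; the gripper's body (76 mm by 85 mm) begins 54 mm behind the grasp point. The pads swing forward as they close: fully open they stand 13 mm farther back than shut.
Start: joints at [-1.474, 0.207, 1.542, -0, 1.393, -0.15], TCP at [0.14, -0.558, 0.239] pointing down, gripper open.
Joint ranges: [-2.73, 2.73], [-0.86, 2.22], [0.23, 2.46], [-1.11, 4.25], [0.08, 2.63], [-2.82, 2.82]. Speed limits (rad/s): [2.79, 2.79, 3.14, 3.14, 3.14, 3.14].

## Interface

Orientations are given as a rotation vector (axis times angle).
In Python, from rig import * gives the robot as it stands.
- The arm moves only by the tool move_arm, never from a script. Its argument "rows" is a list of rows, each a list of 3 entries, a list of its own where there are three numbers: the shift along the tool's x, y, z in m, then the turn, a rotation vector about the tool's x, y, z in rad, then the finger opening in m, from 0 to 0.0854. In form: [[[tx, ty, tz], [rx, ry, rz], jaw], ...]. A call has 1 to 20 rows; each row shifts and turns the pose as measured when the row begins, along the tool's axes as they then stand; what a row does not reach is not made up. A row lasts 1/10 s, in which the tool goes at most 50 mm and 8.59 degrees, less where a joint would pass 70% of its speed; a pose out of reach is approached as far as the arm can. A call is refused whole if a number of a shift passes 0.05 or a number of a turn 0.15, either way. A call with a gripper value outside its range is refused whole. The fingers move at their own pace and stop on an object; "newtons" is the grip in N (left out, the last holds). Time passes only in rows, so rows that do not move let the fingers close. It gives the time, the measured TCP pose, the force and the opening at its end, in the units of the state.
- read_state(): the state, without advancing time (a new reading comes with each control period).
- camera(name): name is "scene" or "top"; returns a dict with "image" (420x560x3 uint8, red, green, blue), "range_z" (420x560 float32, m along the optical axis (not along the pixel's ray), 0 where there is no reading), "vertical_fov" (degrees; the focal length in pixels is half the picture's height over the tangent of half this angle, whatever the lens; pixels are square), "cx", "cy" (the principal point, pixels), "rvec" (rotation vector, rad) and "tvec" (3), from world to camera coordinates, as OpenCV has them. Camera axes: x right, y down, z forward; pixel columns grow to the right and rows downward; lengths in m; the calibration is good to about 2 mm. A picture is of the moment at which its call begins.
- hand_in(): hands the job in, once; it reports no verdict.
Trained networks look in the newest picture that a camera, given by its name, has taken for a name from the list of things; names that differ only in an ending like _2 or _b are one class to them, and where a whole thing is asked for, a point or a joint stands for the part that bears it (a point fixed in the world has none). Each returns a list of dicts, best first, with "confidence" (0 to 1); they miss things now and then, are a little off and sometimes report something else, mostly with a low value. They report only what shows in the picture. A call takes as long as a camera call. They do not tell look-alikes from the thing itself.
- find_in(name, camera): "centre" ([x, y, z] in m, in world coordinates, good to about 4 mm: the middle of the surface that is visible of it).
- trace(name, camera): "pixels" (420x560 bool, what is visible of it).
- spot_point(name, camera): "centre" ([x, y, z] in m, in world coordinates, good to about 4 mm: a listed point, or the origin of a listed thing).
The state is a dict: "t": time; "joint_positions": joint angles; "joint_velocities": joint speeds; "joint_efforts": joint torques, N m; "tcp_pos": TCP position; "tool_rot": TCP orientation; "force": force on the tool from outside, world axes, zero at the start; "wrist_torque": the same for the moment, N m; "gripper_width": finger opening in m.
Only numpy, scipy, OpenCV 4.12 (cv2) and the standard library are available. Lean on these libraries where they do the work, as an engineer would, in place of code of your own. Each camera call takes 0.05 s, during which the arm holds its last target. There are 200 camera calls.

## Task

The belt is off the tube track and a new one is to go on, so lock its tensioner back: take the red-headed locking pin from the white tube rack, put it in the hole in the yellow block of the blue tension wheel, and with the pin turn the wheel back against its spring (counter-clockwise seen from above). Feeling gently for the hidden lock hole in the plate below, hold the wheel there, push the pin fully home so that it keeps the wheel back, and let go. Do not lean hard on the pin or the tensioner, force the wheel against its end stop, let it fly back, or disturb the tubes and the other things on the bench.

Things in the scene. Friction and masses are not known exactly. Their poses are not given: they have to be found in the camera images.
- pin: Locking pin, 73 mm tall, 60 g, upright in one of the rack's holes. Origin at the centre of its tip (lowest point), z up. Steel shaft 10 mm diameter, 28 mm long, tapered to 6 mm over the lowest 4 mm; steel collar 24 mm diameter from 28 to 33 mm above the tip; red square head 20 x 20 mm from 33 to 73 mm above the tip, sides along the pin's x and y: grip it there.
- pin_tip (a point): The centre of the pin's tip, same point as the pin's origin. When the pin is fully home in the lock hole its collar sits on the wheel and the tip is 18 mm above the bench.
- tensioner: Belt tensioner unit, fixed to the bench: aluminium bed plate 250 x 200 x 10 mm with the blue wheel, a grey motor and drive pulley (83 mm high, at x 122, y -45 mm) and an idler (58 mm high, at x 122, y 55 mm). Origin on the wheel's vertical axis at bench level, z up.
- wheel_top (a point): Wheel's axis at its top face, 46 mm above the bench. The tension wheel is a blue twelve-sided disc, 138 mm across, about 9 mm thick, with one 10 mm thick yellow block in its rim and a black roller off-centre on it, up to 64 mm above the bench.
- plate_top (a point): Wheel's axis at the level of the index plate's flat top, 34 mm above the bench, under the wheel and hidden by it (2 mm gap). A pin in the wheel's hole stands on it and slides over it. Its one lock hole, 13 mm wide, 1.5 mm chamfer, 24 mm deep, meets the wheel's hole at a wheel turn between 0.48 and 1.28 rad: different every time, not measured, to be found by feel.
- wheel_hole (a point): Centre of the hole in the yellow block of the wheel, at the wheel's top face (46 mm above the bench), 54 mm from the wheel's axis, moving with the wheel. The hole is 12 mm wide, chamfered 1.5 mm, and goes right through the 10 mm thick block.
- wheel (a joint): Turn of the wheel in rad: 0 at rest against its stop, growing counter-clockwise seen from above. A spring pulls it back to 0: about 0.16 N m at rest, 0.36 N m at 1 rad (3 to 8 N at the hole). A stop ends its travel at 1.6 rad.
- rack: White foam tube rack, fixed, 60 (x) x 170 (y) x 45 mm high; three holes 13 mm wide, 30 mm deep, 60 mm apart along its y axis, holding the pin and two tubes in any order. The pin's collar sits on its top. Origin at the centre of its underside.
- tube_yellow: Capped sample tube with yellow cap, 12 mm diameter, 80 mm tall, standing in the rack up to 95 mm above the bench; leave it. Origin at its bottom.
- tube_purple: The same with a purple cap; leave it.
- screwdriver: Screwdriver lying on the bench; leave it.
- spare_pulley: Black spare pulley ring, 56 mm diameter, 20 mm high, on the bench; leave it.
- reagent_jar: Jar with blue cap, 60 mm diameter, 75 mm tall; leave it.
- scrap_pot: Yellow open pot, 90 mm wide, 70 mm high; leave it.
- scanner_box: White box, 90 x 60 x 45 mm; leave it.
There are look-alikes about, which are no part of the job. Of the things like the pin, leave any that is turquoise; of the rest the smaller one is meant.

How it is judged:
On the way, in this order (a step that is already met when the one before it is completed fails the run):
1. The pin stands in the hole of the wheel while the wheel is turned less than 0.3 rad (horizontal distance between pin_tip and wheel_hole below 0.006 m and z of pin_tip in the frame of tensioner below 0.041 m and angle between pin's own z axis and vertical below 0.2 rad and value of joint wheel below 0.3 rad), for 0.1 s.
2. With the pin in its hole the wheel is turned back beyond 0.35 rad (horizontal distance between pin_tip and wheel_hole below 0.006 m and z of pin_tip in the frame of tensioner below 0.041 m and angle between pin's own z axis and vertical below 0.2 rad and value of joint wheel above 0.35 rad), for 0.1 s.
At the end, for the whole second after the job is handed in: The pin stands upright (within 0.2 rad) through the wheel's hole and is fully home in the lock hole (its tip lower than 21.5 mm above the bench, within 6 mm of the wheel hole's centre sideways), the wheel stays back beyond 0.35 rad, all at rest, and both tubes still stand in the rack (z of pin_tip in the frame of tensioner below 0.0215 m and horizontal distance between pin_tip and wheel_hole below 0.006 m and angle between pin's own z axis and vertical below 0.2 rad and value of joint wheel above 0.35 rad and velocity of joint wheel between -0.05 and 0.05 rad/s and linear speed of pin below 0.02 m/s and angle between each of tube_yellow, tube_purple's own z axis and vertical below 0.3 rad); the robot touches nothing.
It fails at once if The pin is pressed against the tensioner with more than 50 N (contact force between pin and tensioner above 50 N).
It fails at once if The arm or gripper itself pushes on the tensioner with more than 15 N (contact force between the arm and tensioner above 15 N).
It fails at once if The wheel is forced to its end stop (beyond 1.52 rad) (value of joint wheel above 1.52 rad).
It fails at once if The wheel flies back (faster than 2.5 rad/s) (velocity of joint wheel below -2.5 rad/s).
It fails at once if A tube or another bystander is moved by more than 20 mm (distance of any of tube_yellow, tube_purple, screwdriver, spare_pulley, reagent_jar, scrap_pot, scanner_box from where it was at the start of the episode above 0.02 m).
It also fails if it takes over 72 s, if anything falls off the work surface, if the arm or the gripper's body presses on something with over 40 N, if the wrist force passes 120 N, or if a joint passes its speed limit or range.

## Working session

There is one attempt and no reset: what is moved stays moved. The work goes in short steps, Python scripts to look and compute and a tool call to move; the robot and the scene stay as the last step left them, time stands still between calls to the robot, and variables do not carry over. Pictures are saved under pics/ and viewed, about 8 in all and at most 12, crops included, and the job is handed in when it is done.

Besides the shell and the picture viewer there is one more tool, called as name(argument=value, ...) on one line, values as JSON. move_arm: Moves the arm, as the interface text tells. Its arguments: {"type":"object","properties":{"rows":{"type":"array","items":{"type":"array"}},"newtons":{"type":"number"}},"required":["rows"]}

```bash
mkdir -p pics; ls
cat > h.py <<'E'
from rig import *
import numpy as np, cv2
from scipy.spatial.transform import Rotation as R
def cam(n):
    c=camera(n); c['K']=np.array([[1,0,0],[0,1,0],[0,0,1.]])
    f=210/np.tan(np.radians(c['vertical_fov'])/2); c['K']=np.array([[f,0,c['cx']],[0,f,c['cy']],[0,0,1.]])
    c['R']=R.from_rotvec(np.ravel(c['rvec'])).as_matrix(); c['t']=np.ravel(c['tvec']); return c
def cloud(c):
    v,u=np.mgrid[0:420,0:560]; z=c['range_z']; K=c['K']
    p=np.stack([(u-K[0,2])/K[0,0]*z,(v-K[1,2])/K[0,0]*z,z],-1)
    return (p-c['t'])@c['R']
def proj(c,P):
    q=c['R']@np.asarray(P)+c['t']; q=c['K']@q; return q[:2]/q[2]
def save(n,im,box=None,s=1):
    if box: im=im[box[1]:box[3],box[0]:box[2]]
    cv2.imwrite('pics/'+n,cv2.resize(im[:,:,::-1],None,fx=s,fy=s,interpolation=cv2.INTER_CUBIC))
E
python3 - <<'E'
from h import *
for n in('scene','top'):
    c=cam(n); save(n+'.png',c['image'],s=1.4)
    for k in ['pin','tensioner','wheel_top','wheel_hole','rack','tube_yellow','tube_purple']:
        for d in spot_point(k,n): print(n,k,np.round(d['centre'],3),round(d['confidence'],2),np.round(proj(c,d['centre'])))
print(read_state())
E
```

```text
pics
scene pin [ 0.381 -0.209 -0.004] 0.8 [200. 227.]
scene pin [ 0.52  -0.164 -0.001] 0.72 [241. 259.]
scene pin [ 0.468 -0.239  0.016] 0.66 [203. 255.]
scene tensioner [0.515 0.094 0.004] 0.73 [326. 209.]
scene wheel_top [0.514 0.089 0.043] 0.6 [326. 201.]
scene wheel_hole [0.477 0.059 0.043] 0.75 [308. 196.]
scene rack [ 0.481 -0.301 -0.001] 0.69 [183. 275.]
scene tube_yellow [ 0.491 -0.356  0.018] 0.57 [161. 287.]
scene tube_purple [ 0.483 -0.294  0.018] 0.49 [185. 271.]
top pin [ 0.381 -0.209  0.001] 0.64 [361. 257.]
top pin [ 0.524 -0.158 -0.002] 0.63 [339. 205.]
top pin [ 0.469 -0.235  0.019] 0.56 [370. 224.]
top tensioner [0.516 0.091 0.   ] 0.85 [248. 210.]
top wheel_top [0.518 0.089 0.047] 0.7 [247. 207.]
top wheel_hole [0.476 0.058 0.048] 0.96 [259. 223.]
top wheel_hole [ 0.481 -0.293  0.018] 0.56 [392. 219.]
top rack [ 0.478 -0.297  0.002] 0.73 [392. 220.]
top tube_yellow [ 0.492 -0.357  0.012] 0.38 [415. 214.]
top tube_purple [ 0.481 -0.292  0.017] 0.46 [391. 219.]
top tube_purple [ 0.559  0.441 -0.001] 0.41 [121. 197.]
top tube_purple [ 0.554 -0.451 -0.001] 0.28 [448. 192.]
{'t': 0.8, 'joint_positions': array([-1.47450511e+00,  2.06566049e-01,  1.54147353e+00,  2.84502420e-05,
        1.39347760e+00, -1.50496394e-01]), 'joint_velocities': array([-5.41546424e-04,  9.93913444e-04, -7.34532867e-06,  6.71962225e-04,
        1.12052117e-03, -2.90297886e-04]), 'joint_efforts': array([-1.04159008e-03, -3.83001995e+01, -2.91958201e+01, -3.72832237e-04,
        4.50515099e-04, -1.38618269e-06]), 'tcp_pos': array([ 0.14046872, -0.55760348,  0.23931355]), 'tool_rot': array([-1.31591892,  1.02544596, -1.02556647]), 'force': array([ 0.08402483,  0.9266114 , -1.17980779]), 'wrist_torque': array([0.02703019, 0.02456611, 0.00674311]), 'gripper_width': 0.08508701681283533}
```

View pics/scene.png

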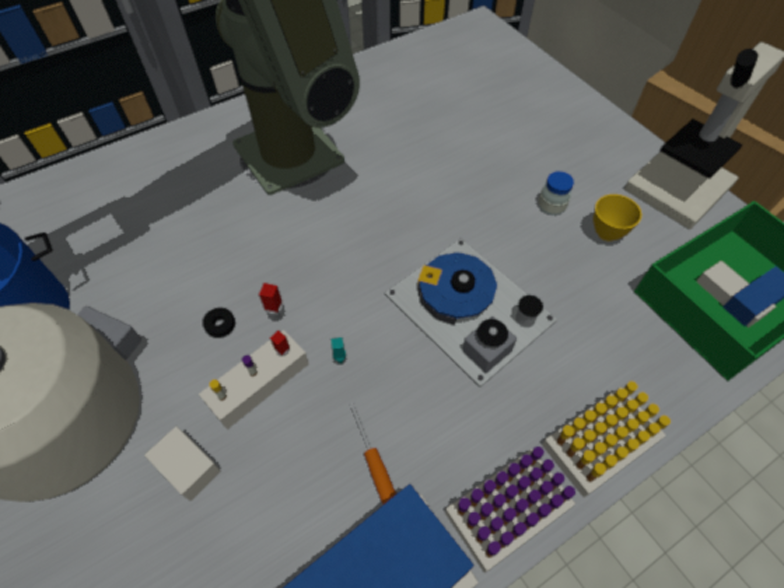

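View pics/top.png

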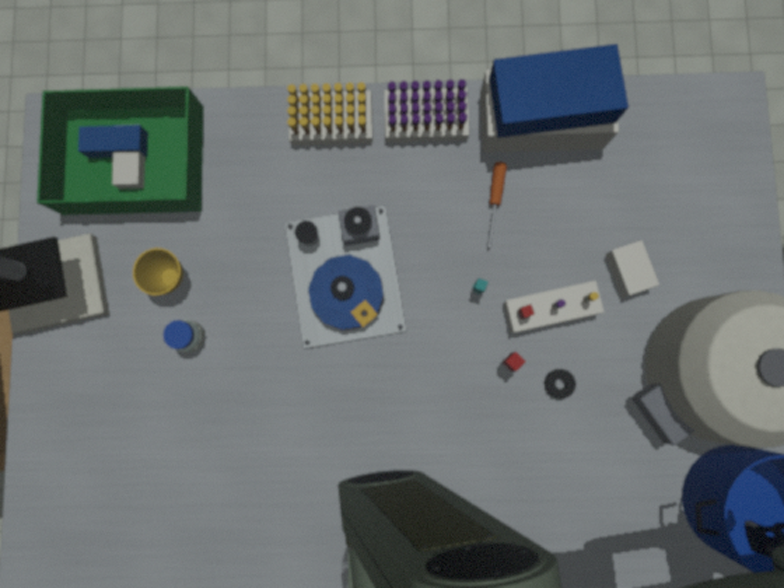

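Run:
```python
from h import *
print(R.from_rotvec(read_state()['tool_rot']).as_matrix().round(3))
```

```text
[[ 0.244  0.     0.97 ]
 [-0.97  -0.     0.244]
 [ 0.    -1.     0.   ]]
```

Run:
```python
from h import *
for n in('scene','top'):
    c=cam(n); P=cloud(c); im=c['image'].astype(int)
    if n=='scene':
        a=c['image'][185:295,140:260]; cv2.imwrite('pics/crop.png',cv2.resize(a[:,:,::-1],None,fx=6,fy=5.4,interpolation=cv2.INTER_CUBIC))
    red=((im[...,0]>90)&(im[...,1]<50)&(im[...,2]<60)).astype(np.uint8)
    red&=(P[...,1]<-.1)&(P[...,0]>.3)&(P[...,0]<.6)
    k,l,st,ce=cv2.connectedComponentsWithStats(red)
    for i in range(1,k):
        if st[i,4]<15: continue
        q=P[l==i]; t=q[q[:,2]>q[:,2].max()-.008]
        print(n,'red',st[i],'z',np.percentile(q[:,2],[2,50,98]).round(4),'top',np.median(t,0).round(4),t.mean(0).round(4),'ext',np.ptp(t,0).round(3),'rect',cv2.minAreaRect((t[:,:2]*1000).astype(np.float32)))
    yel=((im[...,0]>140)&(im[...,1]>90)&(im[...,2]<80)&(np.hypot(P[...,0]-.515,P[...,1]-.09)<.08))
    q=P[yel]; print('yellow',q.mean(0).round(4),cv2.minAreaRect((q[:,:2]*1000).astype(np.float32)))
    blu=((im[...,2]>im[...,0]+40)&(np.hypot(P[...,0]-.515,P[...,1]-.09)<.09)&(P[...,2]>.038))|yel
    q=P[blu]; cc=cv2.minEnclosingCircle((q[:,:2]*1000).astype(np.float32)); print('wheel',cc,q[:,2].mean())
    wh=(im.min(-1)>110)&(np.abs(P[...,2]-.045)<.006)&(np.hypot(P[...,0]-.48,P[...,1]+.3)<.11)
    q=P[wh]; print('rack',cv2.minAreaRect((q[:,:2]*1000).astype(np.float32)),q[:,2].mean())
    for o in ['pin','wheel_hole','rack','tube_purple']:
        print(o,[ (np.round(d['centre'],4),round(d['confidence'],2)) for d in spot_point(o,n)])
```

```text
scene red [186 203  12  10  87] z [0.0901 0.0931 0.0957] top [ 0.3828 -0.2133  0.0931] [ 0.3824 -0.2131  0.0931] ext [0.03  0.028 0.007] rect ((381.6134338378906, -212.78811645507812), (22.776729583740234, 25.246549606323242), 42.46955871582031)
scene red [194 237  10   9  55] z [0.0863 0.0886 0.0917] top [ 0.4712 -0.2388  0.0886] [ 0.4712 -0.239   0.0888] ext [0.018 0.019 0.006] rect ((471.0054931640625, -239.72598266601562), (16.243850708007812, 17.8257999420166), 12.05592155456543)
yellow [0.4749 0.0569 0.0455] ((475.01019287109375, 56.7912712097168), (32.837120056152344, 33.79280090332031), 38.77842712402344)
wheel ((517.0071411132812, 88.7837142944336), 71.32965850830078) 0.04473465227807964
rack ((481.26654052734375, -297.817626953125), (61.94132614135742, 169.95188903808594), 11.858331680297852) 0.044102118434564505
pin [(array([ 0.4663, -0.2375,  0.0139]), 0.72), (array([ 0.3787, -0.2091, -0.0044]), 0.7), (array([ 0.52  , -0.1634,  0.0006]), 0.7), (array([ 0.3356, -0.306 , -0.003 ]), 0.36)]
wheel_hole [(array([0.4761, 0.0579, 0.0441]), 0.87), (array([0.5185, 0.0886, 0.0313]),
[... 183 characters left out ...]
), (32.30467987060547, 31.85068702697754), 39.679622650146484)
wheel ((515.04150390625, 89.61856842041016), 69.48925018310547) 0.04446886976777196
rack ((480.35015869140625, -298.028076171875), (60.14209747314453, 171.80955505371094), 11.263975143432617) 0.044363341416909736
pin [(array([ 0.3817, -0.209 ,  0.0038]), 0.72), (array([ 0.5213, -0.1592, -0.0009]), 0.64), (array([ 0.4667, -0.2367,  0.0185]), 0.46)]
wheel_hole [(array([0.4777, 0.0581, 0.0457]), 0.89), (array([0.5196, 0.0889, 0.0482]), 0.26)]
rack [(array([ 0.4804, -0.297 ,  0.002 ]), 0.79), (array([ 0.3379, -0.3069,  0.002 ]), 0.5)]
tube_purple [(array([ 0.3402, -0.3068,  0.0025]), 0.63), (array([ 0.4828, -0.293 ,  0.0196]), 0.61)]
```

View pics/crop.png

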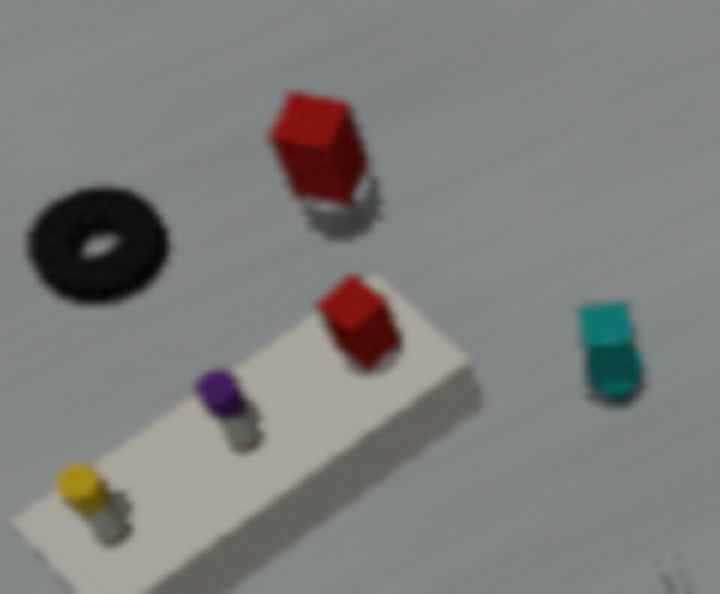

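Candidates: red in rack at scene px (199,242), red on the bench (193,210), turquoise (241,248). The turquoise one is excluded; of the reds the rack one is smaller (top face about 17 vs 24 mm) and sits in the rack, with its collar on top, so it is the one meant. Next I check path clearance and the details of yaw and roller.

```bash
python3 - <<'E'
from h import *
A=np.array([.14,-.558]);B=np.array([.469,-.239]);C=np.array([.477,.058])
for n in('scene','top'):
    c=cam(n); P=cloud(c).reshape(-1,3); ok=(c['range_z'].ravel()>0)&(P[:,2]<.7)
    P=P[ok]; im=c['image'].reshape(-1,3)[ok].astype(int)
    for a,b in((A,B),(B,C)):
        for s in np.linspace(0,1,6):
            p=a+s*(b-a); m=np.hypot(*(P[:,:2]-p).T)<.09
            print(n,p.round(3),'maxz',np.percentile(P[m,2],99.5).round(3) if m.any() else None)
    m=(P[:,0]>.2)&(P[:,0]<.75)&(P[:,1]<-.4)&(P[:,2]>.12); q=P[m]
    if len(q): print(n,'tall',np.percentile(q,[1,99],axis=0).round(3))
    m=(np.hypot(P[:,0]-.516,P[:,1]-.089)<.06)&(P[:,2]>.056)&(P[:,2]<.07); q=P[m]
    print('roller',q.mean(0).round(4),cv2.minEnclosingCircle((q[:,:2]*1000).astype(np.float32)))
    # pin head yaw via red mask
    I=c['image'].astype(int); red=((I[...,0]>80)&(I[...,1]<60)&(I[...,2]<70))
    u,v=proj(c,[.47,-.239,.088]).astype(int); print('px',u,v)
    s=c['image'][v-12:v+16,u-14:u+14]; save(n+'pin.png',s,s=12)
E
python3 -c "
import cv2,numpy as np
a=cv2.imread('pics/scenepin.png');b=cv2.imread('pics/toppin.png');cv2.imwrite('pics/pp.png',np.hstack([a,b]))"
```

```text
scene [ 0.14  -0.558] maxz 0.159
scene [ 0.206 -0.494] maxz 0.185
scene [ 0.272 -0.43 ] maxz 0.179
scene [ 0.337 -0.367] maxz 0.074
scene [ 0.403 -0.303] maxz 0.095
scene [ 0.469 -0.239] maxz 0.094
scene [ 0.469 -0.239] maxz 0.094
scene [ 0.471 -0.18 ] maxz 0.092
scene [ 0.472 -0.12 ] maxz 0.073
scene [ 0.474 -0.061] maxz 0.033
scene [ 0.475 -0.001] maxz 0.049
scene [0.477 0.058] maxz 0.063
scene tall [[ 0.206 -0.625  0.122]
 [ 0.49  -0.473  0.197]]
roller [0.5248 0.0937 0.0597] ((523.9056396484375, 92.67819213867188), 22.89558982849121)
px 198 241
top [ 0.14  -0.558] maxz 0.347
top [ 0.206 -0.494] maxz 0.346
top [ 0.272 -0.43 ] maxz 0.183
top [ 0.337 -0.367] maxz 0.076
top [ 0.403 -0.303] maxz 0.095
top [ 0.469 -0.239] maxz 0.095
top [ 0.469 -0.239] maxz 0.095
top [ 0.471 -0.18 ] maxz 0.093
top [ 0.472 -0.12 ] maxz 0.073
top [ 0.474 -0.061] maxz 0.032
top [ 0.475 -0.001] maxz 0.05
top [0.477 0.058] maxz 0.063
top tall [[ 0.21  -0.625  0.123]
 [ 0.482 -0.472  0.211]]
roller [0.5231 0.0945 0.0599] ((523.1718139648438, 94.75360107421875), 21.781463623046875)
px 376 220
```

View pics/pp.png

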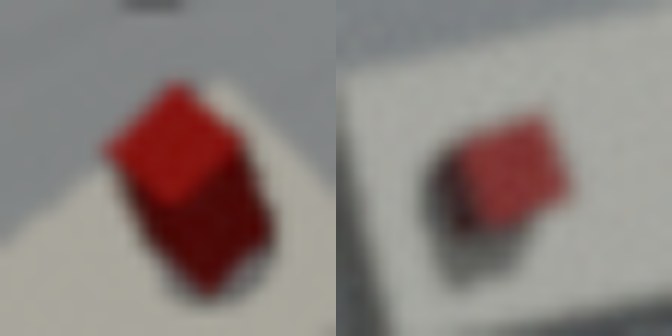

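Left crop (scene) and right crop (top): the head's edges are turned about 26° in the world, against about 12° for the rack. I raise the arm, go over the pin, and turn the jaws to match.

move_arm(rows=[[[0,-0.04,0],[0,0,0],0.045],[[-0.011,0,0.02],[0,0,0],0.045],[[-0.022,0,0.04],[0,0,0],0.045],[[-0.022,0,0.04],[0,0,0],0.045],[[-0.022,0,0.04],[0,0,0],0.045],[[-0.022,0,0.04],[0,0,0],0.045],[[-0.022,0,0.04],[0,0,0],0.045],[[-0.022,0,0.04],[0,0,0],0.045],[[-0.022,0,0.04],[0,0,0],0.045],[[-0.022,0,0.04],[0,0,0],0.045],[[-0.022,0,0.04],[0,0,0],0.045]], newtons=40)

```text
t: 2.5
tcp_pos: [0.4664, -0.2579, 0.2818]
tool_rot: [-1.313, 1.031, -1.041]
force: [0.4, -1.1, 0.1]
gripper_width: 0.0447
```

move_arm(rows=[[[0,0,0],[0,-0.148,0],0.045],[[0,0,0],[0,-0.148,0],0.045],[[0,0,0],[0,-0.148,0],0.045],[[0,0,0],[0,-0.148,0],0.045],[[0,0,0],[0,-0.148,0],0.045],[[0,0,0],[0,-0.148,0],0.045],[[0,0,0],[0,-0.148,0],0.045],[[0,0,0],[0,-0.148,0],0.045],[[0,0,0],[0,-0.148,0],0.045],[[0,0,0],[0,-0.148,0],0.045],[[0,0,0],[0,-0.148,0],0.045],[[0,0,0],[0,-0.148,0],0.045]])

```text
t: 3.7
tcp_pos: [0.4719, -0.2502, 0.2822]
tool_rot: [-1.545, -0.37, 0.363]
force: [0.6, 0.3, -0.3]
gripper_width: 0.0452
```

```bash
cat >> h.py <<'E'
def to(x,y,z,yaw):
    s=read_state(); M=R.from_rotvec(s['tool_rot']).as_matrix(); d=np.array([x,y,z])-s['tcp_pos']
    yw=np.degrees(np.arctan2(M[1,0],M[0,0]))
    # desired frame: y down, x at yaw
    a=np.radians(yaw); X=np.array([np.cos(a),np.sin(a),0]);Y=np.array([0,0,-1.]);D=np.stack([X,Y,np.cross(X,Y)],1)
    print('t',round(s['t'],2),'tcp',s['tcp_pos'].round(4),'yaw',yw.round(2),'F',s['force'].round(1),'w',round(s['gripper_width'],4))
    print('tool shift',(M.T@d).round(4),'turn',R.from_matrix(M.T@D).as_rotvec().round(4),'M',M.round(3).tolist())
E
python3 -c "
from h import *
to(.469,-.239,.063,26)"
```

```text
t 3.7 tcp [ 0.4719 -0.2502  0.2822] yaw 26.74 F [ 0.6  0.3 -0.3] w 0.0452
tool shift [0.0018 0.2192 0.0128] turn [0.0067 0.0129 0.003 ] M [[0.893, 0.006, -0.45], [0.45, -0.005, 0.893], [0.003, -1.0, -0.007]]
```

move_arm(rows=[[[0.001,0.04,0.007],[0.006,0.01,0.003],0.045],[[0,0.045,0.006],[0,0,0],0.045],[[0,0.045,0],[0,0,0],0.045],[[0,0.03,0],[0,0,0],0.045],[[0,0,0],[0,0,0],0.045]])

```text
t: 4.2
tcp_pos: [0.4703, -0.2404, 0.1215]
tool_rot: [-1.549, -0.366, 0.355]
force: [-1.1, -0.1, 0.3]
gripper_width: 0.0449
```

```bash
python3 -c "
from h import *
c=cam('scene'); save('c3.png',c['image'],(140,180,280,285),5.5)
c=cam('top')
I=c['image'].astype(int);P=cloud(c); m=(I[...,0]>80)&(I[...,1]<60)&(I[...,2]<70)&(np.hypot(P[...,0]-.47,P[...,1]+.239)<.04);print(m.sum(),P[m].mean(0) if m.any() else 0)
to(.4695,-.239,.063,26)"
```

```text
0 0
t 4.3 tcp [ 0.4732 -0.2425  0.126 ] yaw 26.31 F [0.4 0.2 0.9] w 0.045
tool shift [-0.0023  0.0628  0.0059] turn [0.0174 0.0054 0.0085] M [[0.896, 0.015, -0.443], [0.443, -0.012, 0.896], [0.008, -1.0, -0.017]]
```

View pics/c3.png

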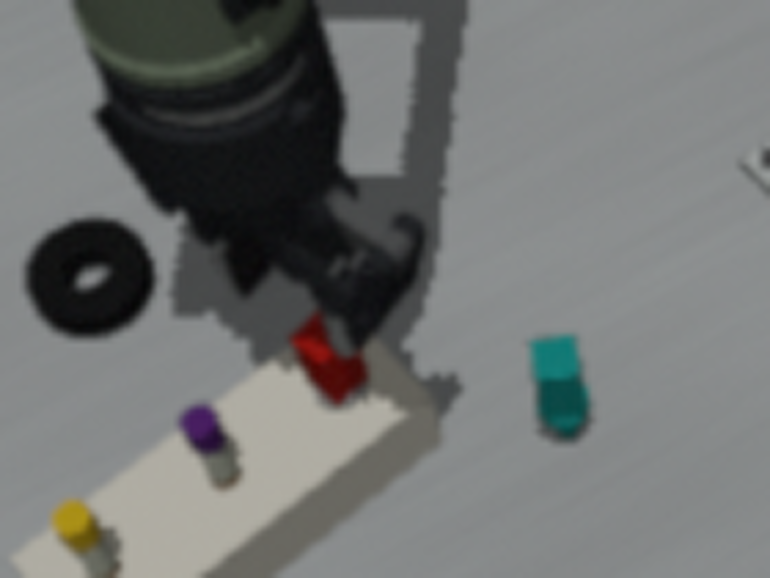

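The jaws stand just over the red head, with the pin in shadow at crop (330,350). I descend slowly.

move_arm(rows=[[[-0.001,0.015,0.003],[0.01,0.003,0.005],0.045],[[-0.001,0.015,0.002],[0.005,0,0.003],0.045],[[0,0.015,0],[0,0,0],0.045],[[0,0.01,0],[0,0,0],0.045],[[0,0,0],[0,0,0],0.045]])

```text
t: 4.8
tcp_pos: [0.4751, -0.2433, 0.0749]
tool_rot: [-1.554, -0.366, 0.35]
force: [-0.1, 0.0, 0.6]
gripper_width: 0.0448
```

```bash
python3 -c "
from h import *
to(.4695,-.239,.065,26)"
```

```text
t 4.8 tcp [ 0.4751 -0.2433  0.0749] yaw 26.12 F [-0.1  0.   0.6] w 0.0448
tool shift [-0.0033  0.0098  0.0065] turn [0.0153 0.0021 0.0072] M [[0.898, 0.013, -0.44], [0.44, -0.011, 0.898], [0.007, -1.0, -0.015]]
```

move_arm(rows=[[[-0.003,0.005,0.006],[0.015,0.002,0.007],0.045],[[-0.001,0.005,0.002],[0.005,0,0.003],0.045],[[0,0,0],[0,0,0],0.045]])

```text
t: 5.1
tcp_pos: [0.4684, -0.2381, 0.0651]
tool_rot: [-1.538, -0.353, 0.358]
force: [-1.2, 0.5, -0.6]
gripper_width: 0.0448
```

```bash
python3 -c "
from h import *
to(.4695,-.239,.065,26)"
```

```text
t 5.1 tcp [ 0.4684 -0.2381  0.0651] yaw 25.99 F [-1.2  0.5 -0.6] w 0.0448
tool shift [ 0.0006  0.0001 -0.0013] turn [-0.0045 -0.0002 -0.0026] M [[0.899, -0.004, -0.438], [0.438, 0.003, 0.899], [-0.003, -1.0, 0.005]]
```

move_arm(rows=[[[0,0,0],[0,0,0],0.03],[[0,0,0],[0,0,0],0.01],[[0,0,0],[0,0,0],0.0],[[0,0,0],[0,0,0],0.0],[[0,0,0],[0,0,0],0.0]], newtons=50)

```text
t: 5.6
tcp_pos: [0.469, -0.2384, 0.0662]
tool_rot: [-1.539, -0.354, 0.357]
force: [-0.5, 0.6, -0.7]
gripper_width: 0.0195
```

```bash
python3 -c "
from h import *
to(.4695,-.239,.065,26)"
```

```text
t 5.6 tcp [ 0.469  -0.2384  0.0662] yaw 25.99 F [-0.5  0.6 -0.7] w 0.0195
tool shift [ 0.0002  0.0012 -0.0008] turn [-0.003  -0.0002 -0.0017] M [[0.899, -0.003, -0.438], [0.438, 0.002, 0.899], [-0.002, -1.0, 0.003]]
```

move_arm(rows=[[[0,-0.015,0],[0,0,0],0.0],[[0,-0.02,0],[0,0,0],0.0],[[0,-0.025,0],[0,0,0],0.0],[[0,-0.025,0],[0,0,0],0.0],[[0,-0.01,0],[0,0.1,0],0.0],[[0,0,0],[0,0.14,0],0.0],[[0,0,0],[0,0.14,0],0.0],[[0,0,0],[0,0.14,0],0.0],[[0,0,0],[0,0.1,0],0.0],[[0,0,0],[0,0,0],0.0]])

```text
t: 6.6
tcp_pos: [0.4691, -0.2386, 0.1652]
tool_rot: [-1.565, 0.152, -0.148]
force: [0.1, 0.6, -0.7]
gripper_width: 0.019
```

```bash
python3 -c "
from h import *
to(.477,.058,.15,-10)"
```

```text
t 6.6 tcp [ 0.4691 -0.2386  0.1652] yaw -10.94 F [ 0.1  0.6 -0.7] w 0.019
tool shift [-0.0485  0.0155  0.2927] turn [-0.0009 -0.0165 -0.0023] M [[0.982, -0.002, 0.19], [-0.19, 0.001, 0.982], [-0.002, -1.0, 0.001]]
```

move_arm(rows=[[[-0.004,0.001,0.022],[0,0,0],0.0],[[-0.007,0.002,0.042],[0,0,0],0.0],[[-0.007,0.002,0.042],[0,0,0],0.0],[[-0.007,0.002,0.042],[0,0,0],0.0],[[-0.007,0.002,0.042],[0,0,0],0.0],[[-0.007,0.002,0.042],[0,0,0],0.0],[[-0.005,0.002,0.03],[0,0,0],0.0],[[-0.003,0.001,0.02],[0,0,0],0.0],[[0,0,0],[0,0,0],0.0],[[0,0,0],[0,0,0],0.0]])

```text
t: 7.6
tcp_pos: [0.4754, 0.0554, 0.151]
tool_rot: [-1.568, 0.132, -0.136]
force: [0.4, 0.2, -0.8]
gripper_width: 0.0195
```

```bash
python3 -c "
from h import *
c=cam('scene'); save('c4.png',c['image'],(240,130,400,270),5)
for k in('pin_tip','wheel_hole'): print(k,[(d['centre'].round(4) if hasattr(d['centre'],'round') else d['centre'],round(d['confidence'],2)) for d in spot_point(k,'scene')])
to(.477,.058,.13,-10)"
```

```text
pin_tip [([0.3796, -0.2119, -0.0006], 0.85), ([0.47, 0.0524, 0.0995], 0.51), ([0.518, -0.1612, 0.0019], 0.5)]
wheel_hole [([0.476, 0.0596, 0.0433], 0.87)]
t 7.75 tcp [0.4756 0.0543 0.1511] yaw -9.95 F [0.2 0.1 0.2] w 0.0194
tool shift [0.0007 0.0211 0.0039] turn [0.0012 0.0009 0.0026] M [[0.985, 0.002, 0.173], [-0.173, -0.002, 0.985], [0.003, -1.0, -0.001]]
```

View pics/c4.png

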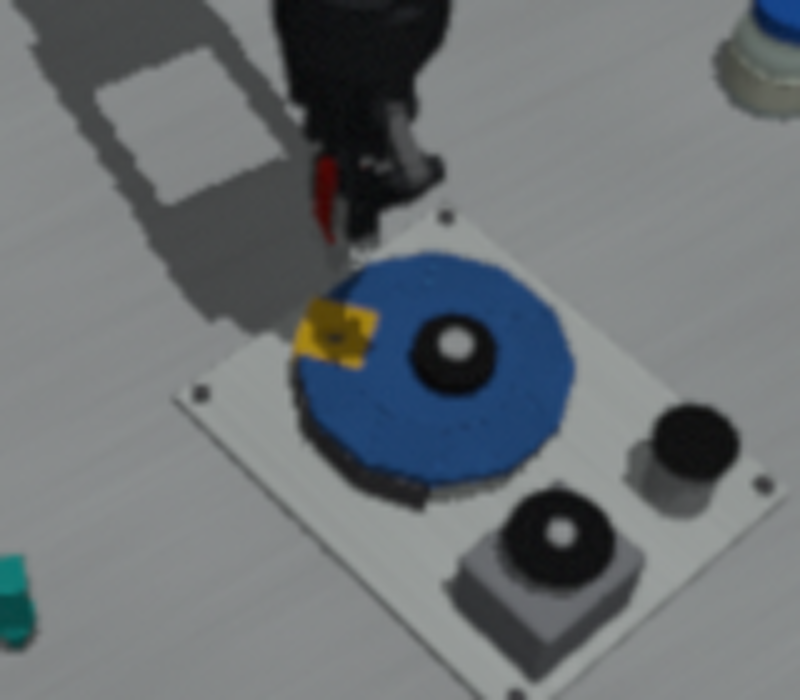

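```bash
python3 -c "
from h import *
c=cam('scene')
o=-c['R'].T@c['t']
def bp(u,v,z):
    d=c['R'].T@np.linalg.inv(c['K'])@[u,v,1]; return (o+d*(z-o[2])/d[2]).round(4)
print(bp(307.4,197.6,.044)); I=c['image'].astype(int); print(I[192:204,298:318].sum(-1))
for p in ([.4755,.055,.102],[.475,.057,.046],[.516,.0895,.046]): print(proj(c,p).round(1))
"
```

```text
[0.48   0.0564 0.044 ]
[[238 245 238 205 179 175 167 165 169 167 186 274 310 315 306 301 299 269
  227 217]
 [248 249 238 202 176 169 166 171 169 170 177 246 280 296 306 312 317 297
  238 216]
 [251 259 261 213 177 166 169 167 172 170 172 177 189 248 298 313 312 285
  230 216]
 [252 282 308 267 205 169 161 159 154 156 155 165 170 195 277 311 315 275
  226 219]
 [260 303 314 308 236 173 151 149 145 141 142 156 162 185 274 313 301 245
  219 219]
 [273 313 318 309 243 176 159 134 122 118 132 159 162 182 245 278 266 229
  217 218]
 [320 317 314 310 271 206 174 155 143 137 148 164 167 165 178 187 214 215
  218 215]
 [376 318 314 315 306 266 205 175 172 167 166 168 177 172 169 168 201 216
  217 217]
 [356 292 306 318 313 302 235 178 173 169 174 171 178 213 207 183 200 215
  221 215]
 [312 226 227 252 282 294 231 175 170 171 181 216 213 274 266 222 216 219
  219 219]
 [242 176 189 210 225 227 195 167 162 172 212 272 264 296 294 239 217 221
  216 219]
 [220 150 179 204 207 208 204 178 158 168 219 255 282 299 270 227 215 219
  219 221]]
[307.2 182.9]
[306.5 195.7]
[326.3 201.2]
```

move_arm(rows=[[[0.0,0.015,0.003],[0,0,0],0.0],[[0,0.017,0],[0,0,0],0.0],[[0,0.012,0],[0,0,0],0.0],[[0,0,0],[0,0,0],0.0]])

```text
t: 8.2
tcp_pos: [0.4782, 0.0532, 0.107]
tool_rot: [-1.568, 0.136, -0.146]
force: [-0.9, -0.6, -0.4]
gripper_width: 0.0193
```

```bash
python3 -c "
from h import *
to(.476,.057,.092,-10)"
```

```text
t 8.2 tcp [0.4782 0.0532 0.107 ] yaw -10.29 F [-0.9 -0.6 -0.4] w 0.0193
tool shift [-0.003   0.015   0.0034] turn [ 0.0014 -0.0051  0.0063] M [[0.984, 0.006, 0.179], [-0.179, -0.002, 0.984], [0.006, -1.0, -0.001]]
```

move_arm(rows=[[[-0.003,0.003,0.0035],[0,0,0.006],0.0],[[0,0.003,0],[0,0,0],0.0],[[0,0,0],[0,0,0],0.0]])

```text
t: 8.5
tcp_pos: [0.4766, 0.0565, 0.1015]
tool_rot: [-1.567, 0.142, -0.143]
force: [0.8, -0.6, -0.5]
gripper_width: 0.0194
```

```bash
python3 -c "
from h import *
c=cam('scene'); save('c5.png',c['image'],(270,150,340,215),11)
to(.476,.057,.092,-10)"
```

```text
t 8.55 tcp [0.4768 0.0565 0.1017] yaw -10.38 F [ 0.6 -0.5 -0.2] w 0.0197
tool shift [-0.0009  0.0097  0.0003] turn [ 0.0012 -0.0066  0.0015] M [[0.984, 0.001, 0.18], [-0.18, -0.001, 0.984], [0.002, -1.0, -0.001]]
```

View pics/c5.png

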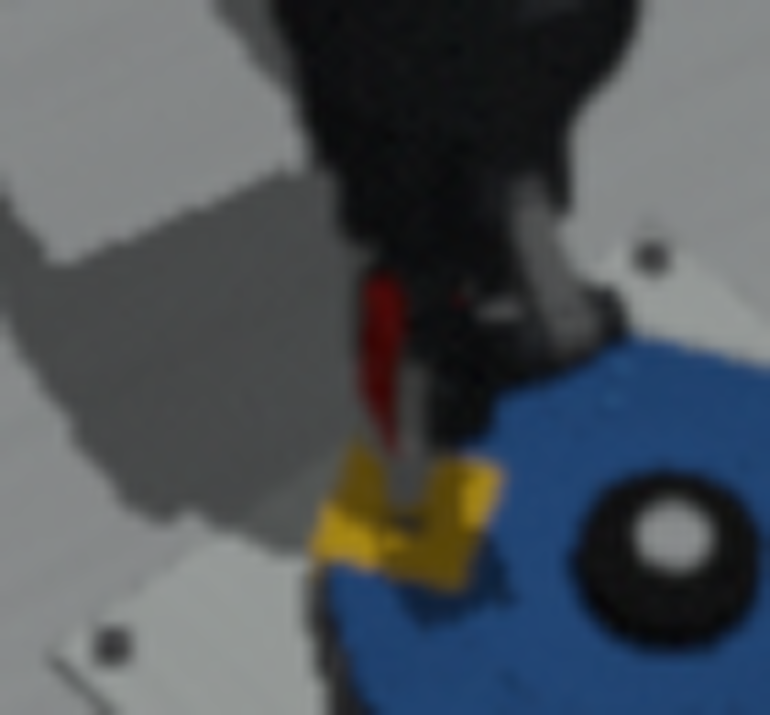

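The tip at crop (405,505) stands right above the hole's dark rim at (405,522), so I lower gently.

move_arm(rows=[[[-0.0005,0.003,0.0],[0,0,0],0.0],[[0,0.003,0],[0,0,0],0.0],[[0,0.003,0],[0,0,0],0.0]])

```text
t: 8.85
tcp_pos: [0.4776, 0.0567, 0.0936]
tool_rot: [-1.567, 0.138, -0.146]
force: [-0.4, -0.8, -0.1]
gripper_width: 0.0193
```

```bash
python3 -c "
from h import *
to(.476,.057,.083,-10)"
```

```text
t 8.85 tcp [0.4776 0.0567 0.0936] yaw -10.35 F [-0.4 -0.8 -0.1] w 0.0193
tool shift [-0.0017  0.0106  0.    ] turn [ 0.0008 -0.0061  0.005 ] M [[0.984, 0.005, 0.18], [-0.18, -0.002, 0.984], [0.005, -1.0, -0.001]]
```

move_arm(rows=[[[-0.001,0.002,0],[0,0,0.004],0.0],[[0,0.0025,0],[0,0,0],0.0],[[0,0.0025,0],[0,0,0],0.0]])

```text
t: 9.15
tcp_pos: [0.4762, 0.0573, 0.0859]
tool_rot: [-1.566, 0.142, -0.142]
force: [-0.9, 1.0, 0.3]
gripper_width: 0.0194
```

```bash
python3 -c "
from h import *
to(.476,.057,.083,-10); print(read_state()['wrist_torque'])"
```

```text
t 9.15 tcp [0.4762 0.0573 0.0859] yaw -10.35 F [-0.9  1.   0.3] w 0.0194
tool shift [-0.0001  0.0029 -0.0004] turn [ 0.0001 -0.0062 -0.0003] M [[0.984, -0.0, 0.18], [-0.18, -0.0, 0.984], [-0.0, -1.0, -0.0]]
[ 0.05410935 -0.00349125 -0.01534271]
```

```bash
cat >> h.py <<'E'
def arc(c,step,n,r=None):
    s=read_state(); M=R.from_rotvec(s['tool_rot']).as_matrix(); p=s['tcp_pos'][:2]; d=p-c
    rr=np.hypot(*d); a=np.arctan2(d[1],d[0]); q=p; F=s['force'][:2]; er=d/rr; et=np.array([-er[1],er[0]])
    print('t',round(s['t'],2),'tcp',s['tcp_pos'].round(4),'r',rr.round(4),'a',np.degrees(a).round(1),'turn',round(a-np.radians(-141),3),'Fr',(F@er).round(1),'Ft',(F@et).round(1),'Fz',s['force'][2].round(1),'w',s['gripper_width'].round(4),'tq',s['wrist_torque'].round(2),'tilt',M[:2,1].round(3))
    r=r or rr
    for i in range(n):
        a+=step/.054; w=c+r*np.array([np.cos(a),np.sin(a)]); print((M.T@np.r_[w-q,0])[[0,2]].round(4),end=' '); q=w
    print()
E
python3 -c "
from h import *
arc(np.array([.518,.0908]),.004,8,.054)"
```

```text
Traceback (most recent call last):
  File "h.py", line 27, in arc
    print('t',round(s['t'],2),'tcp',s['tcp_pos'].round(4),'r',rr.round(4),'a',np.degrees(a).round(1),'turn',round(a-np.radians(-141),3),'Fr',(F@er).round(1),'Ft',(F@et).round(1),'Fz',s['force'][2].round(1),'w',s['gripper_width'].round(4),'tq',s['wrist_torque'].round(2),'tilt',M[:2,1].round(3))
                                                                                                                                                                                                                  ^^^^^^^^^^^^^^^^^^^^^^^^
AttributeError: 'float' object has no attribute 'round'
```

```bash
sed -i "s/s\['gripper_width'\].round(4)/round(s['gripper_width'],4)/" h.py
python3 -c "
from h import *
arc(np.array([.518,.0908]),.004,8,.054)"
```

```text
t 9.15 tcp [0.4762 0.0573 0.0859] r 0.0535 a -141.3 turn -0.005 Fr 0.1 Ft -1.3 Fz 0.3 w 0.0194 tq [ 0.05 -0.   -0.02] tilt [-0. -0.]
[ 0.0028 -0.0029] [ 0.0033 -0.0023] [ 0.0035 -0.002 ] [ 0.0036 -0.0018] [ 0.0037 -0.0015] [ 0.0038 -0.0012] [ 0.0039 -0.0009] [ 0.0039 -0.0006]
```

move_arm(rows=[[[0,0.001,0],[0,0,0],0.0],[[0,0,0],[0,0,0],0.0],[[0.003,0,-0.0025],[0,0,0],0.0],[[0.0033,0,-0.0023],[0,0,0],0.0],[[0.0035,0,-0.002],[0,0,0],0.0]])

```text
t: 9.65
tcp_pos: [0.4831, 0.0508, 0.084]
tool_rot: [-1.562, 0.146, -0.138]
force: [-2.1, 4.4, 1.8]
gripper_width: 0.0193
```

```bash
python3 -c "
from h import *
arc(np.array([.518,.0908]),.004,8,.054)"
```

```text
t 9.65 tcp [0.4831 0.0508 0.084 ] r 0.0531 a -131.1 turn 0.173 Fr -1.9 Ft -4.4 Fz 1.8 w 0.0193 tq [ 0.87  0.43 -0.03] tilt [-0.005  0.005]
[ 0.003  -0.0027] [ 0.0036 -0.0016] [ 0.0038 -0.0014] [ 0.0038 -0.0011] [ 0.0039 -0.0008] [ 0.004  -0.0005] [ 0.004  -0.0002] [0.004  0.0001]
```

move_arm(rows=[[[0.004,-0.0005,-0.0025],[0,0,0],0.0],[[0.004,0,-0.002],[0,0,0],0.0],[[0.0045,0,-0.0018],[0,0,0],0.0]])

```text
t: 9.95
tcp_pos: [0.4928, 0.0439, 0.0837]
tool_rot: [-1.557, 0.152, -0.134]
force: [-3.1, 5.4, 1.8]
gripper_width: 0.0191
```

```bash
python3 -c "
from h import *
arc(np.array([.518,.0908]),.004,8,.054)"
```

```text
t 9.95 tcp [0.4928 0.0439 0.0837] r 0.0532 a -118.3 turn 0.397 Fr -3.3 Ft -5.3 Fz 1.8 w 0.0191 tq [ 1.09  0.61 -0.02] tilt [-0.01  0.01]
[ 0.0036 -0.0018] [ 0.0039 -0.0008] [ 0.004  -0.0005] [ 0.004  -0.0002] [0.004  0.0001] [0.004  0.0004] [0.0039 0.0007] [0.0039 0.001 ]
```

move_arm(rows=[[[0.003,0.0015,-0.0002],[0.004,0,0.004],0.0],[[0.003,0.0015,-0.0002],[0.004,0,0.004],0.0],[[0.003,0.0015,0.0],[0,0,0],0.0]])

```text
t: 10.25
tcp_pos: [0.4988, 0.0413, 0.0781]
tool_rot: [-1.549, 0.164, -0.121]
force: [-4.6, 3.1, 3.6]
gripper_width: 0.019
```

```bash
python3 -c "
from h import *
arc(np.array([.518,.0908]),.003,8);to(.5,.04,.084,-10)"
```

```text
t 10.25 tcp [0.4988 0.0413 0.0781] r 0.0531 a -111.2 turn 0.519 Fr -1.2 Ft -5.5 Fz 3.6 w 0.019 tq [ 0.57  0.84 -0.02] tilt [-0.026  0.02 ]
[ 0.0029 -0.0005] [ 0.0029 -0.0003] [ 0.0029 -0.0001] [0.0029 0.    ] [0.0029 0.0002] [0.0029 0.0003] [0.0029 0.0005] [0.0029 0.0007] 
t 10.25 tcp [0.4988 0.0413 0.0781] yaw -10.41 F [-4.6  3.1  3.6] w 0.019
tool shift [ 0.0013 -0.006  -0.001 ] turn [-0.0146 -0.0074 -0.0292] M [[0.983, -0.026, 0.181], [-0.181, 0.02, 0.983], [-0.029, -0.999, 0.014]]
```

Height fell to a tip of about 29 mm at a turn of about 0.5, so it is probably entering the lock hole. I straighten the tilt and press down gently.

move_arm(rows=[[[0.001,0.001,0],[-0.008,0,-0.015],0.0],[[0.001,0.002,0],[-0.006,0,-0.012],0.0]])

```text
t: 10.45
tcp_pos: [0.4985, 0.0413, 0.074]
tool_rot: [-1.564, 0.151, -0.137]
force: [-4.4, 5.9, 4.8]
gripper_width: 0.0193
```

```bash
python3 -c "
from h import *
arc(np.array([.518,.0908]),.003,4);to(.5,.04,.067,-10)"
```

```text
t 10.45 tcp [0.4985 0.0413 0.074 ] r 0.0532 a -111.5 turn 0.514 Fr -3.9 Ft -6.3 Fz 4.8 w 0.0193 tq [ 1.01  1.13 -0.06] tilt [-0.009  0.003]
[ 0.0029 -0.0005] [ 0.0029 -0.0003] [ 0.0029 -0.0002] [0.003 0.   ] 
t 10.45 tcp [0.4985 0.0413 0.074 ] yaw -10.51 F [-4.4  5.9  4.8] w 0.0193
tool shift [ 0.0018  0.007  -0.0011] turn [-0.0009 -0.0089 -0.009 ] M [[0.983, -0.009, 0.182], [-0.182, 0.003, 0.983], [-0.009, -1.0, 0.001]]
```

move_arm(rows=[[[0.001,0.002,0],[-0.001,0,-0.006],0.0],[[0.001,0.0025,0],[0,0,-0.003],0.0],[[0.001,0.002,0],[0,0,-0.003],0.0]])

```text
t: 10.75
tcp_pos: [0.4982, 0.0416, 0.0664]
tool_rot: [-1.566, 0.147, -0.14]
force: [-9.3, 4.0, 24.4]
gripper_width: 0.0192
```

```bash
python3 -c "
from h import *
arc(np.array([.518,.0908]),.003,4);to(.5,.04,.067,-10)"
```

```text
t 10.75 tcp [0.4982 0.0416 0.0664] r 0.053 a -111.9 turn 0.508 Fr -0.3 Ft -10.1 Fz 24.4 w 0.0192 tq [0.67 1.75 0.  ] tilt [-0.004  0.   ]
[ 0.0029 -0.0005] [ 0.0029 -0.0003] [ 0.0029 -0.0002] [ 0.0029 -0.    ] 
t 10.75 tcp [0.4982 0.0416 0.0664] yaw -10.49 F [-9.3  4.  24.4] w 0.0192
tool shift [ 0.002  -0.0006 -0.0013] turn [ 0.0004 -0.0085 -0.0041] M [[0.983, -0.004, 0.182], [-0.182, 0.0, 0.983], [-0.004, -1.0, -0.0]]
```

move_arm(rows=[[[0,-0.0005,0],[0,0,0],0.0],[[0,0,0],[0,0,0],0.0]])

```text
t: 10.95
tcp_pos: [0.4975, 0.0418, 0.0666]
tool_rot: [-1.566, 0.149, -0.139]
force: [-3.0, 2.9, 4.1]
gripper_width: 0.0192
```

```bash
python3 -c "
from h import *
arc(np.array([.518,.0908]),.003,1)
c=cam('scene'); save('c6.png',c['image'],(260,140,370,240),7)
print([(np.round(d['centre'],4),round(d['confidence'],2)) for k in ('pin_tip','wheel_hole') for d in spot_point(k,'scene')])"
```

```text
t 10.95 tcp [0.4975 0.0418 0.0666] r 0.0531 a -112.7 turn 0.493 Fr -1.5 Ft -3.9 Fz 4.1 w 0.0192 tq [ 0.57  0.49 -0.02] tilt [-0.006  0.001]
[ 0.0029 -0.0005] 
[(array([ 0.5152, -0.1622, -0.0009]), 0.67), (array([0.4911, 0.041 , 0.0165]), 0.59), (array([ 0.5539, -0.4483,  0.0007]), 0.55), (array([ 0.3777, -0.2087, -0.0037]), 0.54), (array([0.4992, 0.0432, 0.0455]), 0.66), (array([ 0.5137,  0.0924, -0.0011]), 0.6), (array([0.4937, 0.0416, 0.0155]), 0.24)]
```

View pics/c6.png

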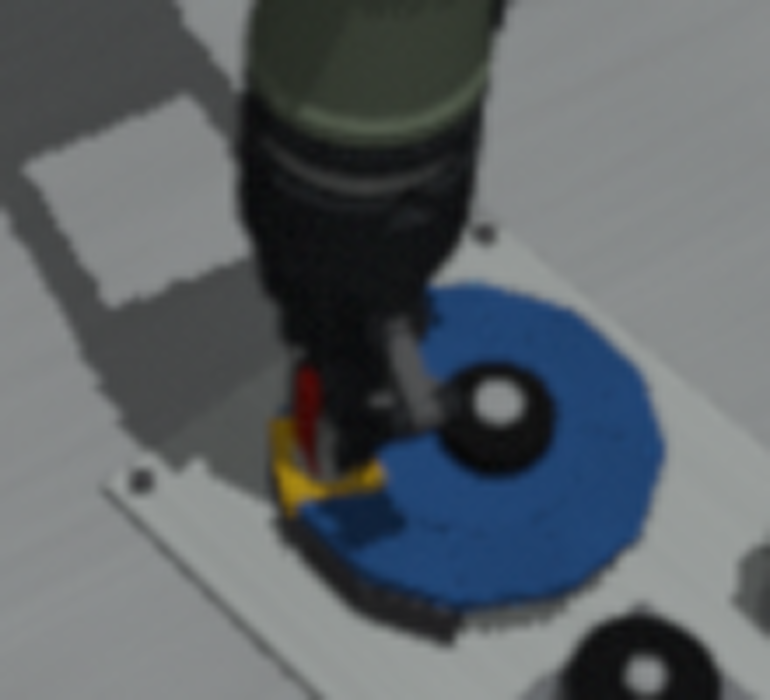

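The pin is down, with its collar on the yellow block at crop (325,470), the wheel turned, and the pin seated. I release and then lift straight up.

move_arm(rows=[[[0,0,0],[0,0,0],0.024],[[0,0,0],[0,0,0],0.03],[[0,0,0],[0,0,0],0.036],[[0,0,0],[0,0,0],0.036]])

```text
t: 11.5
tcp_pos: [0.5009, 0.0392, 0.0671]
tool_rot: [-1.57, 0.142, -0.145]
force: [-0.3, 0.8, 0.7]
gripper_width: 0.0361
```

```bash
python3 -c "
from h import *
arc(np.array([.518,.0908]),.003,1); to(.4978,.0415,.067,-10)"
```

```text
t 11.5 tcp [0.5009 0.0392 0.0671] r 0.0544 a -108.4 turn 0.569 Fr -0.7 Ft -0.5 Fz 0.7 w 0.0361 tq [0.04 0.09 0.03] tilt [ 0.002 -0.004]
[ 0.003  -0.0003] 
t 11.5 tcp [0.5009 0.0392 0.0671] yaw -10.45 F [-0.3  0.8  0.7] w 0.0361
tool shift [-0.0034  0.0001  0.0017] turn [ 0.0038 -0.0079  0.0022] M [[0.983, 0.002, 0.181], [-0.181, -0.004, 0.983], [0.002, -1.0, -0.004]]
```

move_arm(rows=[[[-0.003,-0.002,0.0015],[0,0,0],0.036],[[0,-0.01,0],[0,0,0],0.036],[[0,-0.02,0],[0,0,0],0.036],[[0,-0.03,0],[0,0,0],0.036],[[0,-0.04,0],[0,0,0],0.036],[[0,-0.04,0],[0,0,0],0.036],[[0,-0.03,-0.04],[0,0,0],0.036],[[0,0,-0.05],[0,0,0],0.036],[[0,0,-0.04],[0,0,0],0.036],[[0,0,0],[0,0,0],0.036]])

```text
t: 12.5
tcp_pos: [0.4769, -0.0894, 0.2558]
tool_rot: [-1.578, 0.124, -0.153]
force: [1.0, 0.4, 0.3]
gripper_width: 0.0359
```

```bash
python3 -c "
from h import *
to(.5,.04,.067,-10)
c=cam('scene'); save('c7.png',c['image'],(140,130,380,300),3.2)
P=cloud(c); I=c['image'].astype(int); m=(I[...,0]>70)&(I[...,1]<55)&(I[...,2]<65)&(np.hypot(P[...,0]-.498,P[...,1]-.042)<.04)
q=P[m]; print(m.sum(), np.percentile(q[:,2],[2,98]), q[q[:,2]>q[:,2].max()-.008].mean(0))
print([(k,np.round(d['centre'],4),round(d['confidence'],2)) for k in ('pin_tip','wheel_hole','tube_yellow','tube_purple') for d in spot_point(k,'scene')])"
```

```text
t 12.5 tcp [ 0.4769 -0.0894  0.2558] yaw -10.08 F [1.  0.4 0.3] w 0.0359
tool shift [-0.0035  0.1874  0.1333] turn [ 0.0101 -0.0015  0.019 ] M [[0.984, 0.017, 0.175], [-0.175, -0.013, 0.984], [0.019, -1.0, -0.01]]
114 [0.05608863 0.09321749] [0.49548193 0.04019918 0.09007903]
[('pin_tip', array([ 0.5167, -0.1593,  0.0019]), 0.64), ('pin_tip', array([0.4904, 0.0414, 0.0142]), 0.62), ('pin_tip', array([ 0.3757, -0.2093, -0.0017]), 0.52), ('wheel_hole', array([0.4934, 0.042 , 0.043 ]), 0.86), ('wheel_hole', array([0.4908, 0.0432, 0.0157]), 0.41), ('tube_yellow', array([ 0.4941, -0.3547,  0.0178]), 0.6), ('tube_purple', array([ 0.553 , -0.4467,  0.0028]), 0.74), ('tube_purple', array([ 0.4828, -0.2945,  0.0158]), 0.62)]
```

View pics/c7.png

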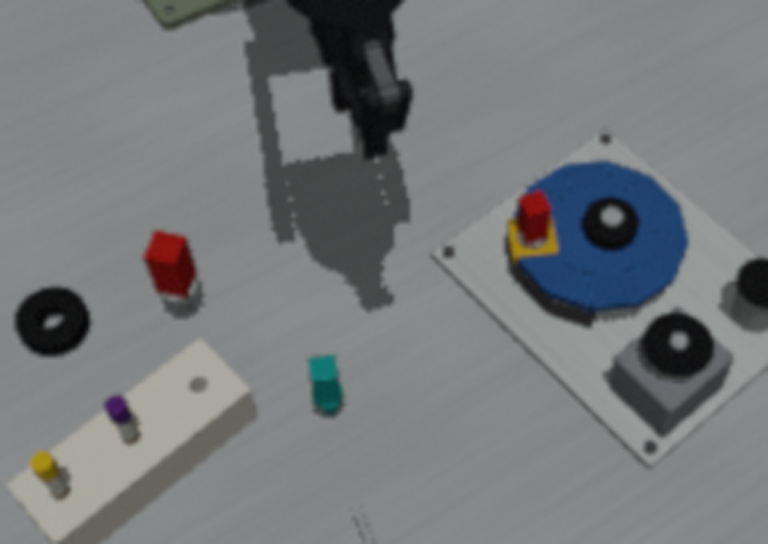

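The pin stands upright in the yellow block at (535,225). Its head top is at about 91 mm, so the tip is at about 18 mm. The wheel is held back and the tubes are untouched.

```bash
python3 -c "
from rig import *
print(hand_in())"
```

```text
the job is handed in; nothing more can be done
None
```

The pin is locked in and the job is handed in at about 13 s; `hand_in()` gave no verdict.

- **What I did:** I took the smaller red pin from the rack and set it in the wheel's hole at rest. I turned the wheel back by arc moves, pressing lightly. The pin dropped into the lock hole at about 0.5 rad, and I pushed it home. The highest wrist reading I saw was about 26 N in total, 24 N of it vertical. I then opened the jaws and backed away.
- **Pin:** in the last picture it stands upright. Its head top measures about 90–91 mm, so the tip is about 18 mm above the bench, which is fully home.
- **Wheel:** it stayed back after release. The turn reads about 0.49 rad from the arm pose and about 0.44 rad from the network's hole position. They disagree slightly, but both are above 0.35.
- **Surroundings:** both tubes stand in the rack. The ring and the look-alike pins in view look undisturbed. The jar, pot and scanner box, and most of the screwdriver, were outside that last picture. The gripper is clear of everything.
- **Disagreement:** the network's pin_tip x in the last picture reads about 3 mm off its wheel-hole estimate. That is within its stated 4 mm accuracy.

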